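Set the infusion clock to four o'clock

ROBOT

A 7-joint arm with a two-finger parallel gripper is mounted at the origin on the work surface. World frame = base frame: x ahead of the robot, y to its left, z up, the work surface at z = 0. Lengths are in m, angles in degrees, forces in N, time in s.
With the tool pointing down it reaches from about 0.4 to 0.9 m from the base axis. Payload 5.5 kg.
Tool frame: the origin (TCP) lies between the finger pads; the fingertips stand 25 mm ahead of it and the grasp point (between the pads) lies 6 mm ahead of it; z points along the fingers, y is the line along which they close (so a half turn about z gives the same grasp; the last joint's range is limited). The gripper opens to 92 mm and grips with 3 to 60 N. Pads are 19 mm wide; open, the fingers measure 130 mm over their backs; the gripper's body (75 mm by 190 mm) begins 47 mm behind the grasp point.
Start: joints at [83.205, 28.699, -24.465, 88.831, 12.651, 65.22, -12.049], TCP at [0.242, -0.603, 0.252] pointing down, gripper open.
Joint ranges: [-164.97, 164.97], [-17.58, 116.51], [-87.97, 89.64], [11.32, 138.91], [-80.73, 260.73], [10.89, 115.49], [-147.41, 147.41]. Speed limits (degrees/s): [147.25, 147.25, 180, 180, 180, 180, 180].

INTERFACE

Orientations are given as a 3x3 rotation matrix whose columns are the frame's x, y, z axes.
In Python, from cell import manip gives the robot as it stands. The module is installed in compiled form; this text tells all that it offers.
- The arm moves only by the tool step_arm, never from a script. Its argument "steps" is a list that holds one entry, the list of rows, each a list of 7 numbers: the turn, a rotation vector about the tool's x, y, z in degrees, then the shift along the tool's x, y, z in m, then the closure, from -1 (fully open) to 1 (shut). A call has 1 to 20 rows; each row shifts and turns the commanded pose from where the row before left it, along the tool's axes as they then stand; what a row does not reach is not made up. A row lasts 1/12 s, in which the tool goes at most 41.7 mm and 7.16 degrees, less where a joint would pass 70% of its speed; a pose out of reach is approached as far as the arm can. A call with a gripper value outside its range is refused whole. The fingers move at their own pace and stop on an object; the grip force is fixed at half the most. Time passes only in rows, so rows that do not move let the fingers close. It gives the time, the measured TCP pose, the force, the opening and the grip force at its end, in the units of the state.
- manip.get_state(): the state, without advancing time (a new reading comes with each control period).
- manip.grab_frame(name): name is "scene" or "side" or "wrist"; returns the picture (420x560x3 uint8, red, green, blue); there is no depth.
- manip.camera_model(name): a dict with "fx", "fy", "cx", "cy" (pixels), "cam_to_world" (4x4, takes a point from camera to world coordinates). Camera axes: x right, y down, z forward; pixel columns grow to the right and rows downward; lengths in m; the calibration is good to about 2 mm. The wrist camera is an equidistant fisheye: a pixel r from the principal point sees the ray r / f radians off the axis. A picture is of the moment at which its call begins: read the wrist's pose just before it. camera_model takes no time and is no camera call; for the wrist camera it gives the pose at the moment of the call.
- manip.job_done(): hands the job in; it is judged then, once.
The state is a dict: "t": time; "joint_pos": joint angles; "dq": joint speeds; "joint_efforts": joint torques, N m; "position": TCP position; "eef_rot": TCP orientation; "wrist_force": force on the tool from outside, world axes, zero at the start; "ft_torque": the same for the moment, N m; "finger_gap": opening from 0.0 (shut) to 1.0 (fully open); "grip_force": force on a finger pad.
Only numpy, scipy, OpenCV 4.12 (cv2) and the standard library are available. Lean on these libraries where they do the work, as an engineer would, in place of code of your own. Each camera call takes 0.05 s, during which the arm holds its last target. There are 200 camera calls.

TASK

Set the wooden infusion clock lying on the shelf to four o'clock: gently push its hands round until the long hand points at the twelve mark (the pair of bars) and the short hand at the four. Only push the hands, do not pinch them; leave the board where it lies and everything else untouched.

Things in the scene. Friction and masses are not known exactly. Their poses are not given: they have to be found in the camera images.
- clock: infusion clock: square birch board 300 x 300 x 24 mm, 2 kg, lying loose and flat. Origin under its centre, on the axis of both hands; +x is the twelve o'clock direction, -y three o'clock. Dark hour marks 4 mm high at radius 136 mm: a pair of bars at twelve, single bars at three, six, nine, dots elsewhere. Hub of radius 17 mm, up to 60 mm above the shelf.
- minute_hand (a joint): long hand: rad clockwise from above, 0 at twelve, turns without end either way (6.283 is also twelve). Bar 14 mm wide, reaching 125 mm from the axis (15 mm behind), 43 to 55 mm above the shelf. Stays where it is left; needs about 0.03 N m. Passes over the short hand without touching it.
- hour_hand (a joint): short hand: rad, same sense and zero, four o'clock is 2.094. Bar 18 mm wide, reaching 75 mm from the axis (15 mm behind), 28 to 40 mm above the shelf, same stiffness. A finger beside it also reaches the long hand's level and would push that too if it is in the way.
- minute_hand_tip (a point): point on the long hand's centre line, 120 mm from the axis, on its top face
- hour_hand_tip (a point): point on the short hand's centre line, 70 mm from the axis, on its top face
- twelve (a point): point on the board's face on the twelve o'clock line, 120 mm from the axis
- four (a point): point on the board's face on the four o'clock line, 70 mm from the axis
- bucket: empty birch bucket, 200 mm wide, 210 mm tall, fixed crossbar handle; origin under its centre. Leave it alone.
- ladle: birch ladle lying flat, 390 mm long along its y, cup 80 mm wide and 45 mm tall at -y, handle to +y; origin at mid-length, on the shelf. Leave it alone.
- spray: amber glass trigger spray bottle, 72 mm wide, 190 mm tall; origin under its centre. Leave it alone.
- stone: rough grey ceramic stove stone, 88 mm wide, 53 mm tall; origin under its centre. Leave it alone.
- roller: wooden back massager, 250 mm long along its x, 54 mm tall, four wheels at +x, plain handle at -x; origin on the shelf, near mid-length. Leave it alone.
- vial: small amber scent vial, 26 mm wide, 45 mm tall, standing on one corner of the clock board, 180 mm from the clock's centre; origin under its centre. Leave it alone.
- timer: sand timer, 60 mm wide, 120 mm tall; origin under its centre. Leave it alone.

How it is judged (in metres and radians):
At the end, for the whole second after the job is handed in: The long hand's tip is within 14 mm of the twelve line's point (about 6.7 degrees) and the short hand's within 9.5 mm of the four's (about 7.8 degrees), both hands at rest; board moved less than 25 mm (30 mm at its twelve mark), bystanders less than 30 mm (horizontal distance between minute_hand_tip and twelve below 0.014 m and horizontal distance between hour_hand_tip and four below 0.0095 m and velocity of joint minute_hand between -0.05 and 0.05 rad/s and velocity of joint hour_hand between -0.05 and 0.05 rad/s and distance of clock from where it was at the start of the episode below 0.025 m and distance of each of twelve, bucket, ladle, spray, stone, roller, vial, timer from where it was at the start of the episode below 0.03 m); the robot touches nothing.
It fails at once if the clock board is shifted, turned or lifted (25 mm at its centre, 30 mm at its twelve mark) (distance of clock from where it was at the start of the episode above 0.025 m or distance of twelve from where it was at the start of the episode above 0.03 m).
It fails at once if a hand is pinched or forced (over 10 N between a hand and the fingers) (contact force between any of minute_hand, hour_hand and the fingers above 10 N).
It fails at once if a bystander is moved more than 30 mm or tipped (distance of any of bucket, ladle, spray, stone, roller, vial, timer from where it was at the start of the episode above 0.03 m or angle between any of bucket, ladle, spray, stone, roller, vial, timer's own z axis and vertical above 0.4 rad).
It also fails if it takes over 67 s, if anything falls off the work surface, if the arm or the gripper's body presses on something with over 40 N, if the wrist force passes 120 N, or if a joint passes its speed limit or range.

## Working session

There is one attempt and no reset: what is moved stays moved. The work goes in short steps, Python scripts to look and compute and a tool call to move; the robot and the scene stay as the last step left them, time stands still between calls to the robot, and variables do not carry over. Pictures are saved under pics/ and viewed, at most 10 in all, crops included, and the job is handed in when it is done.

Besides the shell and the picture viewer there is one more tool, called after ">>>" as a command line: name --argument value ..., lists and objects as JSON in quotes. step_arm: Moves the arm, as the interface text tells. Its arguments: {"type":"object","properties":{"steps":{"type":"array","items":{"type":"array","items":{"type":"array","items":{"type":"number"}}}}},"required":["steps"]}

```bash
mkdir -p pics; python3 - <<'E'
from cell import manip
import cv2,numpy as np
np.set_printoptions(precision=4,suppress=True)
for n in("scene","side","wrist"):
    m=manip.camera_model(n);print(n,m["fx"],m["cx"],m["cy"],np.array(m["cam_to_world"]))
    cv2.imwrite(f"pics/{n}0.png",manip.grab_frame(n)[:,:,::-1])
s=manip.get_state();print(s)
E
```

```text
scene 518.8319060686174 279.2980316233119 209.06966927784615 [[ 0.3535  0.536  -0.7666  1.7854]
 [ 0.9354 -0.1995  0.2918 -0.4561]
 [ 0.0035 -0.8203 -0.5719  0.9618]
 [ 0.      0.      0.      1.    ]]
side 538.1698683668806 286.83638247891724 216.72573891644018 [[-0.7123 -0.4523  0.5367 -0.1965]
 [-0.7018  0.4519 -0.5507  0.8333]
 [ 0.0066 -0.7689 -0.6393  1.0203]
 [ 0.      0.      0.      1.    ]]
wrist 325.19226210127806 282.85675315888034 210.16890210431575 [[ 0.3723 -0.8894 -0.2652  0.3138]
 [-0.9281 -0.3574 -0.1043 -0.5747]
 [-0.002   0.2849 -0.9585  0.3828]
 [ 0.      0.      0.      1.    ]]
{'t': 0.15, 'joint_pos': array([ 83.205 ,  28.7434, -24.4555,  88.8758,  12.652 ,  65.2196,
       -12.0475]), 'dq': array([ 0.0234, -0.0789,  0.0951, -0.1511, -0.0101, -0.0423, -0.0697]), 'joint_efforts': array([ -0.0067, -56.7109,  -5.8256, -27.9453,  -0.0688,   0.0266,
         0.0001]), 'position': array([ 0.242 , -0.6028,  0.2509]), 'eef_rot': array([[ 0.928 ,  0.3727, -0.0005],
       [ 0.3727, -0.928 ,  0.0014],
       [ 0.0001, -0.0015, -1.    ]]), 'wrist_force': array([ 0.2028, -0.1281, -0.5493]), 'ft_torque': array([ 0.027 , -0.026 ,  0.0002]), 'grip_force': 0.0, 'finger_gap': 0.9998982317297819}
```

View pics/scene0.png

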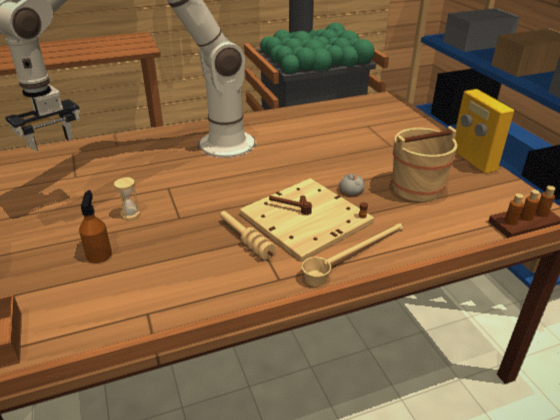

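View pics/side0.png

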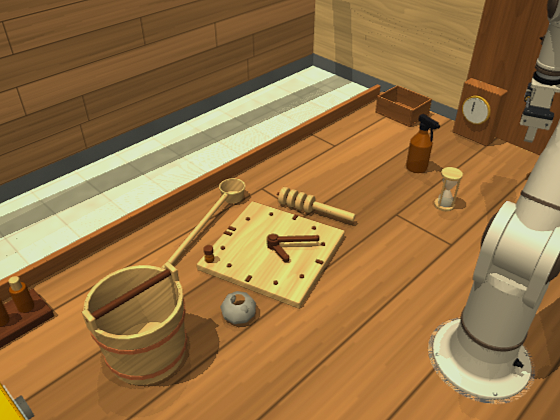

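Both views show the clock mid-shelf: around (305,215) in scene and (272,250) in side. I'll enlarge it and compute the rough geometry.

```bash
cat > h.py <<'E'
import cv2,numpy as np
from cell import manip
np.set_printoptions(precision=4,suppress=True)
def ray(n,px,m=None):
    m=m or manip.camera_model(n);T=np.array(m["cam_to_world"])
    x=(px[0]-m["cx"])/m["fx"];y=(px[1]-m["cy"])/m["fy"]
    if n=="wrist":
        r=np.hypot(x,y);k=np.sin(r)/max(r,1e-9);d=np.array([x*k,y*k,np.cos(r)])
    else: d=np.array([x,y,1.])
    d=T[:3,:3]@d;return T[:3,3],d/np.linalg.norm(d)
def plane(n,px,z,m=None):
    o,d=ray(n,px,m);return o+d*(z-o[2])/d[2]
def tri(n1,p1,n2,p2,m1=None,m2=None):
    o1,d1=ray(n1,p1,m1);o2,d2=ray(n2,p2,m2)
    s=np.linalg.lstsq(np.c_[d1,-d2],o2-o1,rcond=None)[0]
    a,b=o1+s[0]*d1,o2+s[1]*d2;return (a+b)/2,np.linalg.norm(a-b)
E
python3 - <<'E'
import cv2,numpy as np
from h import *
a=cv2.imread("pics/scene0.png")[170:270,235:385];b=cv2.imread("pics/side0.png")[195:310,190:355]
a=cv2.resize(a,(780,520),interpolation=2);cv2.imwrite("pics/sc1.png",a)
b=cv2.resize(b,(792,552),interpolation=2);cv2.imwrite("pics/si1.png",b)
E
```

```text
(no output)
```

View pics/sc1.png

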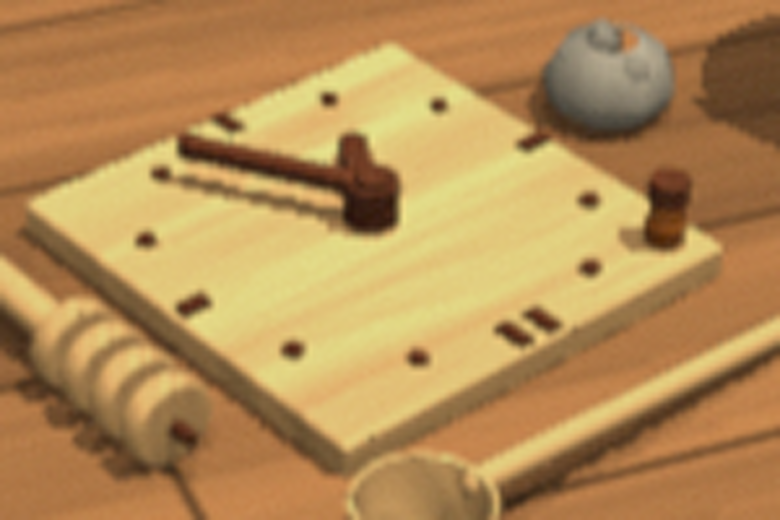

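View pics/si1.png

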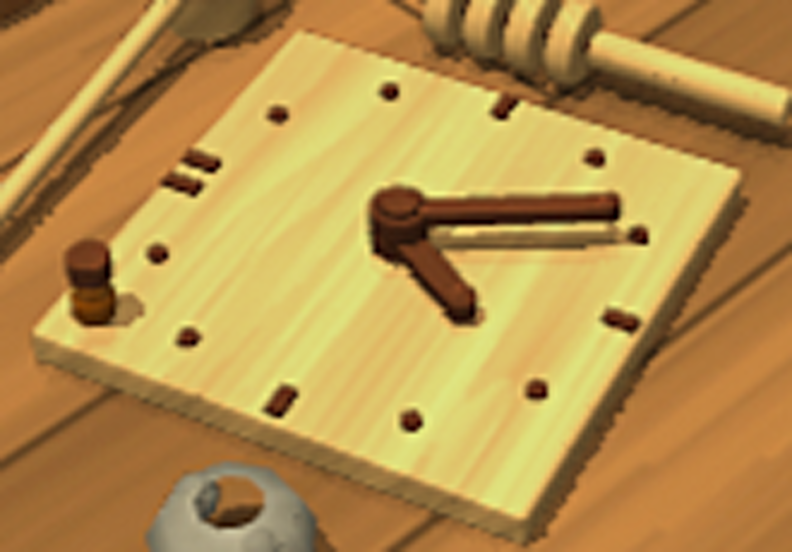

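The crops show the pair of bars at scene (529,328) and side (192,172). The long hand points at about 5 to 6 and the short hand at about 7 to 8. Next I'll triangulate these.

```bash
python3 - <<'E'
from h import *
sc=lambda u,v:(235+(u+.5)/5.2-.5,170+(v+.5)/5.2-.5)
si=lambda u,v:(190+(u+.5)/4.8-.5,195+(v+.5)/4.8-.5)
P={'12':((529,328),(192,172)),'3':((193,304),(504,106)),'6':((229,122),(620,320)),'9':((535,140),(281,400)),
'1':((418,357),(278,114)),'2':((292,349),(390,92)),'4':((145,239),(595,158)),'5':((160,173),(638,236)),'7':((329,98),(537,390)),'8':((438,104),(411,421)),'10':((589,200),(188,338)),'11':((590,267),(157,254)),
'hub':((371,178),(399,203)),'mtip':((183,140),(617,203)),'htip':((350,136),(462,303)),'vial':((670,178),(89,250)),'cornA':((395,42),(525,520)),'cornB':((30,205),(738,172))}
R={}
for k,(a,b) in P.items():
    R[k],e=tri("scene",sc(*a),"side",si(*b));print(k,R[k],round(e,4))
names=[str(i) for i in range(1,13)]
X=np.array([R[k][:2] for k in names]);A=-np.radians([30*i for i in range(1,13)])
m=.136*np.c_[np.cos(A),np.sin(A)]
c=X.mean(0);H=m.T@(X-c);th=np.arctan2(H[0,1]-H[1,0],H[0,0]+H[1,1])
Rm=np.array([[np.cos(th),-np.sin(th)],[np.sin(th),np.cos(th)]])
c=c-Rm@m.mean(0)
print("centre",c,"yaw",np.degrees(th),"resid",np.linalg.norm(X-c-m@Rm.T,axis=1))
for k in('hub','mtip','htip','vial'):
    d=Rm.T@(R[k][:2]-c);print(k,np.hypot(*d),"cw deg",-np.degrees(np.arctan2(d[1],d[0])))
# tips on plane
for n,f,i in(("scene",sc,0),("side",si,1)):
  for k,z in(('mtip',.055),('htip',.04),('hub',.06)):
    d=Rm.T@(plane(n,f(*P[k][i]),z)[:2]-c);print(n,k,np.hypot(*d),-np.degrees(np.arctan2(d[1],d[0])))
E
```

```text
12 [0.7071 0.1349 0.0285] 0.0003
3 [ 0.6199 -0.0365  0.029 ] 0.0002
6 [0.4482 0.0503 0.029 ] 0.0001
9 [0.5345 0.2222 0.0294] 0.001
1 [0.7101 0.0646 0.0291] 0.0003
2 [0.6782 0.0018 0.0284] 0.0005
4 [ 0.5493 -0.0407  0.0285] 0.0006
5 [ 0.4866 -0.0088  0.0282] 0.0014
7 [0.4441 0.1205 0.0289] 0.0001
8 [0.4752 0.1833 0.029 ] 0.0006
10 [0.6048 0.2253 0.0284] 0.0006
11 [0.6673 0.1942 0.0288] 0.0007
hub [0.5777 0.0918 0.0591] 0.0004
mtip [0.4947 0.0028 0.0552] 0.0001
htip [0.5088 0.1094 0.0417] 0.0036
vial [0.6572 0.247  0.0731] 0.0004
cornA [0.3889 0.1894 0.0251] 0.0025
cornB [ 0.485  -0.0933  0.0244] 0.0014
centre [0.5771 0.0926] yaw 18.205598761434935 resid [0.0002 0.0003 0.0003 0.0002 0.0002 0.0004 0.0002 0.0005 0.0004 0.0005
 0.0005 0.0008]
hub 0.001005967806616013 cw deg 69.6508405572049
mtip 0.12185047437582018 cw deg 150.76505023148266
htip 0.07033252221880404 cw deg -147.99232821024674
vial 0.17394323495966466 cw deg -44.36847840560501
scene mtip 0.12193144840027534 150.88936498690737
scene htip 0.07402403987018523 -148.84493592482534
scene hub 0.0022855039487706583 59.14345004748909
side mtip 0.1219109259826666 150.6548226285406
side htip 0.06865837976378822 -147.19244360665598
side hub 0.00014917863348063877 -95.54967652028465
```

```bash
cat > plan.py <<'E'
from h import *
C=np.array([.5771,.0926]);YAW=18.2
def u(a): a=np.radians(a);return np.array([np.cos(a),np.sin(a)])
def centre(phi,r,w,R,gap=0):   # finger centre touching the cw side of a hand at clock angle phi
    n=u(YAW-phi+90);h=.0095*abs(n@R[:2,0])+.019*abs(n@R[:2,1])
    return C+r*u(YAW-phi)-(w+h+gap)*n
def rows(pts,p0,R):
    q=np.round((np.diff(np.vstack([p0,pts]),axis=0))@R[:2,:2],3);return q
E
python3 - <<'E'
from plan import *
s=manip.get_state();R=s["eef_rot"];p=s["position"]
print("bucket",plane("scene",(420,197),0)," side",plane("side",(140,378),0),"rims",tri("scene",(424,140),"side",(133,292)))
print("spray",plane("scene",(97,258),0),"timer",plane("scene",(131,215),0))
st=centre(151,.095,.007,R,.015);print("start",st,"from",p,"tool shift",(st-p[:2])@R[:2,:2])
ph=np.r_[151,np.arange(145,-1,-6.),0];pts=[centre(f,.095,.007,R) for f in ph]
print(rows(pts,st,R).tolist(),pts[-1])
E
```

```text
bucket [0.5947 0.5027 0.    ]  side [0.5006 0.5713 0.    ] rims (array([0.5516, 0.5136, 0.1909]), np.float64(0.004965741917048053))
spray [ 0.5431 -0.5384  0.    ] timer [ 0.3624 -0.4194 -0.    ]
start [0.4808 0.0523] from [ 0.242  -0.6028  0.2509] tool shift [ 0.4658 -0.5188]
[[0.006, 0.014], [0.002, 0.01], [0.003, 0.01], [0.005, 0.01], [0.006, 0.009], [0.007, 0.009], [0.008, 0.008], [0.009, 0.007], [0.01, 0.006], [0.011, 0.005], [0.011, 0.004], [0.011, 0.002], [0.008, 0.001], [0.008, 0.001], [0.009, -0.0], [0.009, -0.001], [0.009, -0.002], [0.009, -0.003], [0.009, -0.004], [0.008, -0.005], [0.008, -0.006], [0.008, -0.007], [0.007, -0.008], [0.006, -0.009], [0.005, -0.009], [0.004, -0.01], [0.001, -0.002]] [0.6756 0.097 ]
```

>>> step_arm --steps '[[[0,0,0,0.0,0.0,0,1],[0,0,0,0.01,-0.012,0,1],[0,0,0,0.024,-0.027,0,1],[0,0,0,0.024,-0.027,0,1],[0,0,0,0.024,-0.027,0,1],[0,0,0,0.024,-0.027,0,1],[0,0,0,0.024,-0.027,0,1],[0,0,0,0.024,-0.027,0,1],[0,0,0,0.024,-0.027,0,1],[0,0,0,0.024,-0.027,0,1],[0,0,0,0.024,-0.027,0,1],[0,0,0,0.024,-0.027,0,1],[0,0,0,0.024,-0.027,0,1],[0,0,0,0.024,-0.027,0,1],[0,0,0,0.024,-0.027,0,1],[0,0,0,0.024,-0.027,0,1],[0,0,0,0.024,-0.027,0,1],[0,0,0,0.024,-0.027,0,1],[0,0,0,0.024,-0.027,0,1],[0,0,0,0.024,-0.027,0,1]]]'

```text
t: 1.82
position: [0.4671, 0.0252, 0.252]
eef_rot: [[0.928, 0.372, 0.001], [0.372, -0.928, -0.001], [0.0, 0.001, -1.0]]
wrist_force: [0.6, -0.6, 0.5]
finger_gap: 0.003
grip_force: 0.0
```

>>> step_arm --steps '[[[0,0,0,0.0,-0.02,0,1],[0,0,0,0,0,0,1],[0,0,0,0,0,0,1],[0,0,0,0,0,0,1]]]'

```text
t: 2.15
position: [0.4593, 0.0414, 0.2516]
eef_rot: [[0.928, 0.372, -0.0], [0.372, -0.928, -0.001], [-0.0, 0.001, -1.0]]
wrist_force: [0.2, -0.3, -0.2]
finger_gap: 0.0
grip_force: 0.0
```

```bash
python3 - <<'E'
from plan import *
s=manip.get_state();R=s["eef_rot"];p=s["position"];print(p,s["joint_pos"])
st=centre(151,.095,.007,R,.015);print("shift",(st-p[:2])@R[:2,:2])
m=manip.camera_model("wrist");cv2.imwrite("pics/w1.png",manip.grab_frame("wrist")[:,:,::-1])
import pickle;pickle.dump(m,open("w1.pkl","wb"))
E
```

```text
[0.4593 0.0414 0.2516] [ 36.5492  12.3766 -50.1912 114.3118  11.2194  58.2068 -87.0926]
shift [ 0.024 -0.002]
```

View pics/w1.png

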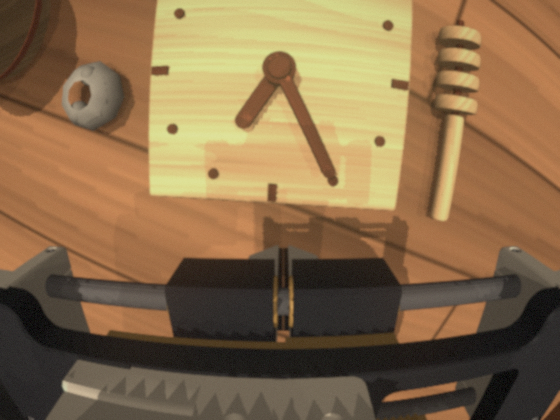

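The wrist view agrees: long tip at (332,178), short tip at (243,120), and the area below the fingers is free. I'll descend beside the long hand.

>>> step_arm --steps '[[[0,0,0,0.012,-0.001,0,1],[0,0,0,0.012,-0.001,0.012,1],[0,0,0,0,0,0.03,1],[0,0,0,0,0,0.03,1],[0,0,0,0,0,0.03,1],[0,0,0,0,0,0.03,1],[0,0,0,0,0,0.025,1],[0,0,0,0,0,0.015,1],[0,0,0,0,0,0.01,1],[0,0,0,0,0,0.005,1],[0,0,0,0,0,0,1],[0,0,0,0,0,0,1],[0,0,0,0,0,0,1]]]'

```text
t: 3.28
position: [0.4819, 0.0529, 0.0658]
eef_rot: [[0.928, 0.372, 0.002], [0.372, -0.928, -0.0], [0.002, 0.001, -1.0]]
wrist_force: [1.2, 0.7, 0.1]
finger_gap: 0.005
grip_force: 0.0
```

>>> step_arm --steps '[[[0,0,0,0.002,0.005,0,1],[0,0,0,0.002,0.005,0,1],[0,0,0,0.002,0.004,0,1],[0,0,0,0.002,0.007,0,1],[0,0,0,0.003,0.008,0,1],[0,0,0,0.003,0.009,0,1],[0,0,0,0.005,0.009,0,1],[0,0,0,0.006,0.009,0,1],[0,0,0,0.007,0.008,0,1],[0,0,0,0.008,0.007,0,1],[0,0,0,0.009,0.006,0,1],[0,0,0,0.01,0.005,0,1],[0,0,0,0,0,0,1]]]'

```text
t: 4.37
position: [0.5692, -0.0016, 0.065]
eef_rot: [[0.928, 0.371, 0.003], [0.371, -0.928, 0.001], [0.003, 0.0, -1.0]]
wrist_force: [0.8, 0.7, 0.2]
finger_gap: 0.004
grip_force: 0.0
```

```bash
python3 - <<'E'
from plan import *
s=manip.get_state();R=s["eef_rot"];p=s["position"]
print(p,s["wrist_force"])
d=p[:2]-C;print("finger r",np.hypot(*d),"clock angle",(YAW-np.degrees(np.arctan2(d[1],d[0])))%360)
a=manip.grab_frame("scene")[150:290,215:405,::-1];b=manip.grab_frame("side")[180:320,180:370,::-1]
cv2.imwrite("pics/p2.png",cv2.resize(np.hstack([a,b]),(798,294),interpolation=2))
E
```

```text
[ 0.5692 -0.0016  0.065 ] [0.8454 0.6704 0.1954]
finger r 0.09453652621526802 clock angle 112.99131903660921
```

View pics/p2.png

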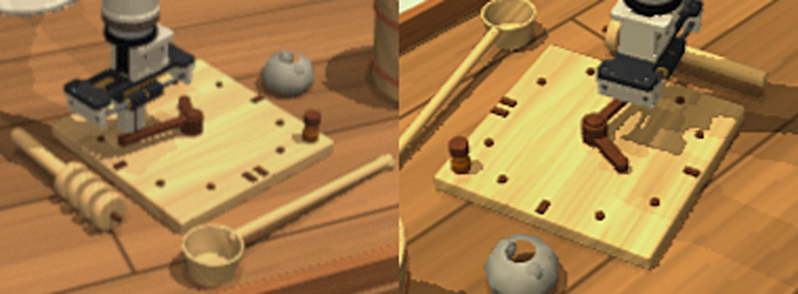

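The finger is pushing the long hand, now near 3 to 4 o'clock, and the short hand and board haven't moved. I'll continue to about twelve.

```bash
python3 - <<'E'
from plan import *
s=manip.get_state();R=s["eef_rot"];p=s["position"]
ph=np.r_[np.arange(97,2,-5.),3];print(rows([centre(f,.095,.007,R) for f in ph],p[:2],R).tolist())
E
```

```text
[[0.008, 0.007], [0.009, 0.003], [0.01, 0.002], [0.007, 0.001], [0.007, 0.001], [0.007, 0.0], [0.007, -0.0], [0.007, -0.001], [0.007, -0.001], [0.007, -0.002], [0.007, -0.003], [0.007, -0.003], [0.007, -0.004], [0.007, -0.005], [0.006, -0.005], [0.006, -0.006], [0.006, -0.007], [0.005, -0.007], [0.004, -0.008], [0.003, -0.007]]
```

>>> step_arm --steps '[[[0,0,0,0.008,0.007,0,1],[0,0,0,0.009,0.003,0,1],[0,0,0,0.01,0.002,0,1],[0,0,0,0.007,0.001,0,1],[0,0,0,0.007,0.001,0,1],[0,0,0,0.007,0,0,1],[0,0,0,0.007,0,0,1],[0,0,0,0.007,-0.001,0,1],[0,0,0,0.007,-0.001,0,1],[0,0,0,0.007,-0.002,0,1],[0,0,0,0.007,-0.003,0,1],[0,0,0,0.007,-0.003,0,1],[0,0,0,0.007,-0.004,0,1],[0,0,0,0.007,-0.005,0,1],[0,0,0,0.006,-0.005,0,1],[0,0,0,0.006,-0.006,0,1],[0,0,0,0.006,-0.007,0,1],[0,0,0,0.005,-0.007,0,1],[0,0,0,0.002,-0.004,0,1],[0,0,0,0,0,0,1]]]'

```text
t: 6.13
position: [0.6731, 0.081, 0.0649]
eef_rot: [[0.927, 0.375, 0.0], [0.375, -0.927, 0.001], [0.001, -0.001, -1.0]]
wrist_force: [-0.2, 0.4, 0.2]
finger_gap: 0.005
grip_force: 0.0
```

```bash
python3 - <<'E'
from plan import *
s=manip.get_state();R=s["eef_rot"];p=s["position"]
print(p,"to model end (phi 0)",(centre(0,.095,.007,R)-p[:2])@R[:2,:2])
a=manip.grab_frame("scene")[150:290,215:405,::-1];b=manip.grab_frame("side")[180:320,180:370,::-1]
cv2.imwrite("pics/p3.png",cv2.resize(np.hstack([a,b]),(798,294),interpolation=2))
E
```

```text
[0.6731 0.081  0.0649] to model end (phi 0) [ 0.0083 -0.0139]
```

View pics/p3.png

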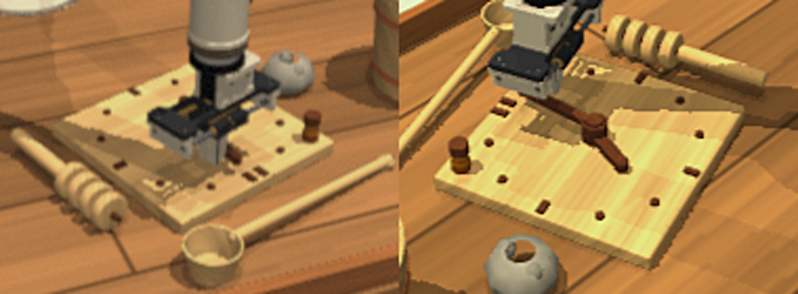

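The long hand now lies just short of the pair of bars. In the side crop it runs from the hub at (595,125) to about (533,98). I'll measure the angle.

```bash
python3 - <<'E'
from plan import *
si=lambda u,v:(180+(u-399+.5)/2.1-.5,180+(v+.5)/2.1-.5)
sc=lambda u,v:(215+(u+.5)/2.1-.5,150+(v+.5)/2.1-.5)
for n,f,q in(("side",si,(533,98)),("side",si,(560,108)),("scene",sc,(234,153))):
    d=plane(n,f(*q),.055)[:2]-C;print(n,np.hypot(*d),YAW-np.degrees(np.arctan2(d[1],d[0])))
E
```

```text
side 0.09423999529333996 4.1961273841560995
side 0.053232303369934765 5.87244944456916
scene 0.10785836729965963 8.131296771474624
```

>>> step_arm --steps '[[[0,0,0,0.002,-0.005,0,1],[0,0,0,0.002,-0.005,0,1],[0,0,0,0.0,-0.002,0,1],[0,0,0,0,0,0,1],[0,0,0,0,0,0,1],[0,0,0,0,0.005,0,1],[0,0,0,0,0.015,0,1],[0,0,0,0,0.01,-0.01,1],[0,0,0,0,0,-0.03,1],[0,0,0,0,0,-0.03,1],[0,0,0,0,0,-0.03,1],[0,0,0,-0.03,0,-0.03,1],[0,0,0,-0.035,0,-0.03,1],[0,0,0,-0.035,0,0,1],[0,0,0,-0.035,0,0,1],[0,0,0,-0.035,0,0,1],[0,0,0,-0.035,0,0,1],[0,0,0,0,0,0,1],[0,0,0,0,0,0,1]]]'

```text
t: 7.82
position: [0.4961, -0.0148, 0.2221]
eef_rot: [[0.93, 0.369, 0.0], [0.369, -0.93, -0.003], [-0.001, 0.003, -1.0]]
wrist_force: [0.9, 0.4, 0.5]
finger_gap: 0.005
grip_force: 0.0
```

```bash
python3 - <<'E'
from plan import *
import pickle
s=manip.get_state();R=s["eef_rot"];p=s["position"];print(p)
m=manip.camera_model("wrist");im=manip.grab_frame("wrist")[:,:,::-1];cv2.imwrite("pics/w4.png",im);pickle.dump(m,open("w4.pkl","wb"))
st=centre(212,.052,.009,R,.012);print("hour start",st,(st-p[:2])@R[:2,:2])
E
```

```text
[ 0.4961 -0.0148  0.2221]
hour start [0.5366 0.1458] [ 0.0969 -0.1344]
```

View pics/w4.png

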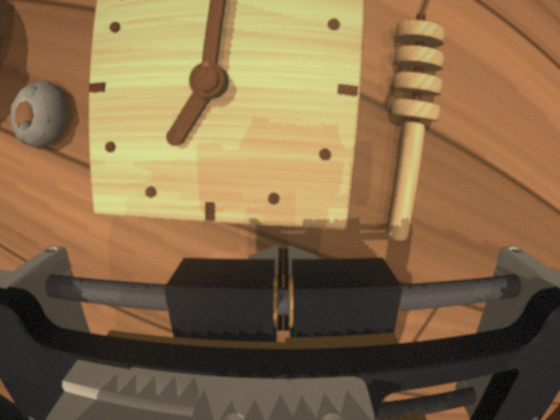

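The long hand now points near twelve (line through (218,5) and the hub at (208,80)); the short hand is untouched, tip at (178,136). I'll check the angles and plan the short-hand push.

```bash
python3 - <<'E'
from plan import *
import pickle
m=pickle.load(open("w4.pkl","rb"))
for k,q,z in(("min",(218,4),.055),("min",(215,30),.055),("hour",(177,137),.04),("m3",(347,89),.028),("m6",(209,211),.028),("m9",(97,87),.028)):
    d=plane("wrist",q,z,m)[:2]-C;print(k,np.hypot(*d),YAW-np.degrees(np.arctan2(d[1],d[0])))
R=manip.get_state()["eef_rot"]
st=centre(212,.052,.009,R,.012)
ph=np.r_[212,np.arange(206,123,-6.),122];print(rows([centre(f,.052,.009,R) for f in ph],st,R).tolist())
E
```

```text
min 0.07295588529110612 5.317465233069244
min 0.04648943167696615 7.490900454993064
hour 0.06504141420687588 -151.8913195346021
m3 0.13527348845293782 90.42459453834832
m6 0.13595960040680877 179.77107414474537
m9 0.13314854826269024 -90.64601092449266
[[-0.007, 0.01], [-0.005, 0.003], [-0.005, 0.003], [-0.005, 0.004], [-0.004, 0.005], [-0.004, 0.006], [-0.003, 0.006], [-0.003, 0.005], [-0.002, 0.005], [-0.002, 0.006], [-0.001, 0.006], [-0.0, 0.006], [0.001, 0.006], [0.001, 0.007], [0.002, 0.006], [0.003, 0.006]]
```

>>> step_arm --steps '[[[0,0,0,0.015,-0.02,0,1],[0,0,0,0.022,-0.03,0,1],[0,0,0,0.022,-0.03,0,1],[0,0,0,0.022,-0.03,0,1],[0,0,0,0.016,-0.024,0,1],[0,0,0,0,0,0,1],[0,0,0,0,0,0,1],[0,0,0,0,0,0,1]]]'

```text
t: 8.53
position: [0.538, 0.149, 0.2213]
eef_rot: [[0.928, 0.373, 0.0], [0.373, -0.928, 0.0], [0.0, -0.0, -1.0]]
wrist_force: [0.1, 0.5, 0.0]
finger_gap: 0.006
grip_force: 0.0
```

>>> step_arm --steps '[[[0,0,0,0,0,0.01,1],[0,0,0,0,0,0.03,1],[0,0,0,0,0,0.03,1],[0,0,0,0,0,0.03,1],[0,0,0,0,0,0.03,1],[0,0,0,0,0,0.02,1],[0,0,0,0,0,0.01,1],[0,0,0,0,0,0.004,1],[0,0,0,0,0,0,1],[0,0,0,0,0,0,1]]]'

```text
t: 9.37
position: [0.538, 0.1488, 0.0582]
eef_rot: [[0.928, 0.372, 0.002], [0.372, -0.928, 0.0], [0.002, 0.0, -1.0]]
wrist_force: [-0.5, 1.5, -0.1]
finger_gap: 0.003
grip_force: 0.0
```

```bash
python3 - <<'E'
from plan import *
s=manip.get_state();R=s["eef_rot"];p=s["position"];print(p)
ph=np.r_[212,np.arange(206,123,-6.),125];print(rows([centre(f,.052,.009,R) for f in ph],p[:2],R).tolist())
E
```

```text
[0.538  0.1488 0.0582]
[[-0.009, 0.012], [-0.005, 0.003], [-0.005, 0.003], [-0.005, 0.004], [-0.005, 0.005], [-0.004, 0.006], [-0.003, 0.006], [-0.003, 0.005], [-0.002, 0.005], [-0.002, 0.006], [-0.001, 0.006], [-0.0, 0.006], [0.001, 0.006], [0.001, 0.007], [0.002, 0.006], [0.001, 0.003]]
```

>>> step_arm --steps '[[[0,0,0,-0.003,0.004,0,1],[0,0,0,-0.003,0.004,0,1],[0,0,0,-0.003,0.004,0,1],[0,0,0,-0.005,0.003,0,1],[0,0,0,-0.005,0.003,0,1],[0,0,0,-0.005,0.004,0,1],[0,0,0,-0.005,0.005,0,1],[0,0,0,-0.004,0.006,0,1],[0,0,0,-0.003,0.006,0,1],[0,0,0,-0.003,0.005,0,1],[0,0,0,-0.002,0.005,0,1],[0,0,0,-0.002,0.006,0,1],[0,0,0,-0.001,0.006,0,1],[0,0,0,0,0.006,0,1],[0,0,0,0.001,0.006,0,1],[0,0,0,0.001,0.007,0,1],[0,0,0,0,0,0,1],[0,0,0,0,0,0,1]]]'

```text
t: 10.87
position: [0.5282, 0.0581, 0.0571]
eef_rot: [[0.928, 0.371, -0.0], [0.371, -0.928, -0.0], [-0.0, 0.0, -1.0]]
wrist_force: [0.4, -0.8, 0.5]
finger_gap: 0.005
grip_force: 0.0
```

```bash
python3 - <<'E'
from plan import *
s=manip.get_state();R=s["eef_rot"];p=s["position"]
print(p,"to model end",[((centre(f,.052,.009,R)-p[:2])@R[:2,:2]) for f in(132,126,120)])
a=manip.grab_frame("scene")[165:275,235:385,::-1];b=manip.grab_frame("side")[190:300,190:340,::-1]
cv2.imwrite("pics/p5.png",cv2.resize(np.vstack([a,b]),(750,1100),interpolation=2)[:, :]) 
cv2.imwrite("pics/p5.png",cv2.resize(np.hstack([a,b]),(798,293),interpolation=2))
E
```

```text
[0.5282 0.0581 0.0571] to model end [array([0.0006, 0.0017]), array([0.0032, 0.0081]), array([0.0066, 0.0143])]
```

View pics/p5.png

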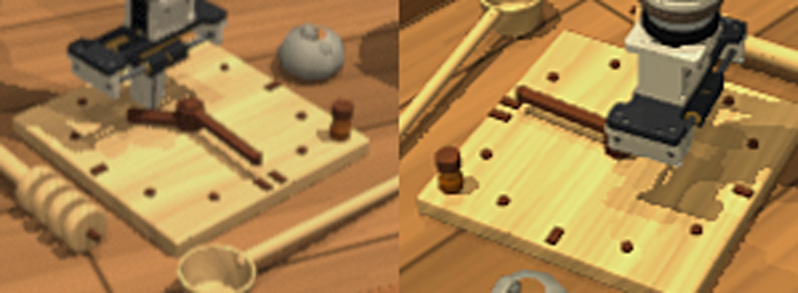

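The long hand's tip is at scene crop (258,157) and side crop (521,93). The short hand's end is at scene crop (131,115). I'll measure those.

```bash
cat >> plan.py <<'E'
def ang(n,q,z):
    d=plane(n,q,z)[:2]-C;return np.hypot(*d),YAW-np.degrees(np.arctan2(d[1],d[0]))
E
python3 - <<'E'
from plan import *
k=2.66
sc=lambda u,v:(235+(u+.5)/k-.5,165+(v+.5)/k-.5)
si=lambda u,v:(190+(u-399+.5)/k-.5,190+(v+.5)/k-.5)
print(ang("scene",sc(259,156),.052),ang("side",si(520,93),.052),ang("scene",sc(131,114),.038))
E
```

```text
(np.float64(0.11745311639976022), np.float64(0.6185965359382948)) (np.float64(0.12031692473372063), np.float64(2.797801937024097)) (np.float64(0.06900595289983823), np.float64(136.4921610833024))
```

>>> step_arm --steps '[[[0,0,0,0.002,0.005,0,1],[0,0,0,0.002,0.005,0,1],[0,0,0,0.002,0.004,0,1],[0,0,0,0.0,0.001,0,1],[0,0,0,0,0,0,1],[0,0,0,0,0,0,1],[0,0,0,-0.004,-0.006,0,1],[0,0,0,-0.006,-0.01,0,1],[0,0,0,0,0,-0.02,1],[0,0,0,0,0,-0.04,1],[0,0,0,0,0,-0.04,1],[0,0,0,0,0,-0.04,1],[0,0,0,-0.03,0.02,-0.02,1],[0,0,0,-0.03,0.02,0,1],[0,0,0,-0.02,0.03,0,1],[0,0,0,-0.01,0.035,0,1],[0,0,0,0,0.035,0,1],[0,0,0,0,0.035,0,1],[0,0,0,0,0,0,1],[0,0,0,0,0,0,1]]]'

```text
t: 12.63
position: [0.505, -0.1387, 0.2168]
eef_rot: [[0.929, 0.369, -0.001], [0.369, -0.929, 0.0], [-0.001, -0.0, -1.0]]
wrist_force: [-0.3, -0.1, -0.1]
finger_gap: 0.003
grip_force: 0.0
```

```bash
python3 - <<'E'
from plan import *
print(manip.get_state()["position"])
f=[manip.grab_frame(n)[:,:,::-1] for n in("scene","side")]
cv2.imwrite("pics/s6.png",f[0]);cv2.imwrite("pics/d6.png",f[1])
cv2.imwrite("pics/p6.png",cv2.resize(np.hstack([f[0][165:275,235:385],f[1][190:300,190:340]]),(798,293),interpolation=2))
E
```

```text
[ 0.505  -0.1387  0.2168]
```

View pics/p6.png

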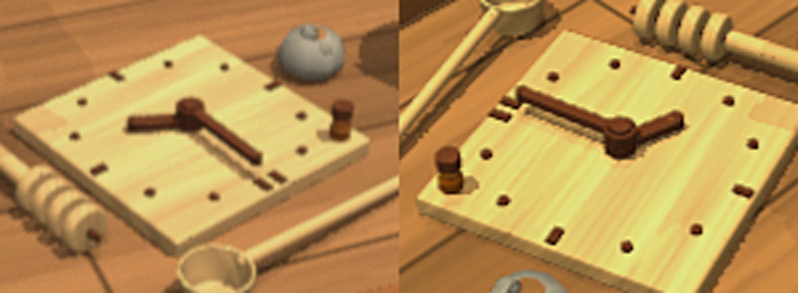

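Clear view: long tip at scene (259,157) and side (521,93); short tip at scene (129,122) and side (681,118); everything else is in place.

```bash
python3 - <<'E'
from plan import *
k=2.66
sc=lambda u,v:(235+(u+.5)/k-.5,165+(v+.5)/k-.5)
si=lambda u,v:(190+(u-399+.5)/k-.5,190+(v+.5)/k-.5)
for nm,a,b,z in(("min",(259,156),(520,93),.052),("hour",(129,122),(681,118),.038),("6",(116,75),(743,190),.028),("3",(99,169),(679,72),.028),("9",(273,86),(554,236),.028)):
    X,e=tri("scene",sc(*a),"side",si(*b));d=X[:2]-C
    print(nm,X,e,np.hypot(*d),YAW-np.degrees(np.arctan2(d[1],d[0])),ang("scene",sc(*a),z)[1],ang("side",si(*b),z)[1])
# centroid-based: dark mask, projected on each hand's top plane, median angle in radius bands
for n,f in(("scene","s6"),("side","d6")):
    im=cv2.imread(f"pics/{f}.png").astype(int);v,u_=np.where((im[:,:,2]<125)&(im[:,:,1]<75))
    for nm,z,lo,hi,t in(("min",.052,.06,.12,0),("hour",.037,.035,.07,120)):
        A=[ang(n,q,z) for q in zip(u_,v)];A=[(r,(g-t+180)%360-180) for r,g in A if lo<r<hi]
        A=[g for r,g in A if abs(g)<20];print(n,nm,len(A),np.mean(A))
E
```

```text
min [0.6913 0.1264 0.0541] 0.0007640295209894687 0.11914200937489719 1.6985614517970689 0.6185965359382948 2.797801937024097
hour [0.5586 0.0234 0.0381] 0.0008317525764148353 0.07159911079103685 123.18762309674278 123.04260068046237 123.1456515817026
6 [0.4477 0.0496 0.0295] 0.000418640732174627 0.13633276589992685 179.80630855202426 180.38432360770005 179.27543464106765
3 [ 0.6196 -0.0365  0.0286] 0.0017640263218229866 0.13592543885643932 89.99692710377597 89.8550832249476 90.09998422560294
9 [0.5348 0.2221 0.0276] 0.0001262942659239541 0.13619803935388647 -89.87980334222942 -89.66904823755078 -89.98910440818165Traceback (most recent call last):
  File "<stdin>", line 12, in <module>
  File "plan.py", line 10, in ang
    d=plane(n,q,z)[:2]-C;return np.hypot(*d),YAW-np.degrees(np.arctan2(d[1],d[0]))
      ~~~~~^^^^^^^
  File "h.py", line 12, in plane
    o,d=ray(n,px,m);return o+d*(z-o[2])/d[2]
        ~~~^^^^^^^^
  File "h.py", line 5, in ray
    m=m or manip.camera_model(n);T=np.array(m["cam_to_world"])
           ~~~~~~~~~~~~~~~~~~^^^
ValueError: time passes only in moves, steps and waits
```

Long hand is off by 1.7° (6.7° allowed) and short hand by 3.2° (7.8° allowed). The board marks haven't shifted and the arm is clear, so I'm handing it in.

```bash
python3 -c "
from cell import manip
print(manip.job_done())"
```

```text
the job is handed in; nothing more can be done
None
```

The clock is set to four o'clock and the job is handed in, with no verdict returned: by my last camera measurement the long hand is about 1.7° from twelve and the short hand about 3.2° from four, both within tolerance, and the board's marks measured where they were at the start.

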